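# Take a contact reading on a sloping sample plate

### The job

Turn the selector knob on the test unit to the position marked with the triangle, then take the cordless probe out of its stand and press its spring tip lightly, about halfway in, on the round ringed pad of the sloping sample plate, with the probe square to the plate. Finish while still holding the probe steady there; do not let go of it, and leave the jar, tape roll and screwdriver alone.

Things in the scene. Friction and masses are not known exactly. Their poses are not given: they have to be found in the camera images.
- unit: test unit, a cream box 150 x 140 x 45 mm high, fixed to the bench; origin at the centre of its underside, z up. The selector's axis stands 5 mm from the origin towards -x; the position marks fan round the -x side of the knob, a dark display strip lies along the +x edge.
- selector (a joint): angle (rad) of the black selector knob: 0 at the first position, growing clockwise seen from above; six click positions 0.35 apart, stops just beyond the first and last (1.75). The triangle marks the fifth, 1.40; the others have plain short ticks. A spring detent (under 0.1 N m) pulls the knob into the nearest position when released.
- selector_grip (a point): on the knob's vertical axis, at the height to grip, 28 mm above the unit's top. The knob has a skirt 46 mm in diameter, 8 mm high, and a grip bar across it, 42 mm long, 14 mm thick, its top 38 mm above the unit. The point turns with the knob: x runs along the bar to the pointer end (small nose, white line), z up.
- stand: aluminium block 75 x 75 x 70 mm high, fixed to the bench, origin at the centre of its underside, z up; a vertical hole of 18 mm right through its centre holds the probe, which stands upright in it.
- probe: cordless probe, about 100 g. Origin at the centre of the shoulder, z along the probe away from the tip. Above it a square black handle 22 x 22 mm (flats facing x and y), 62 mm long; below it a steel barrel 16 mm in diameter, 45 mm long, then a brass spring tip reaching 63 mm below the origin. The shoulder rests on the stand: lift over 63 mm to clear it.
- probe_grip (a point): point on the probe's axis 35 mm above its origin, where to grip the handle (98 mm from the end of the extended tip); axes as the probe's.
- probe_tip (a point): end of the probe's brass tip, a ball end of 6 mm diameter; axes as the probe's. It moves with the tip when that is pushed in.
- plunger (a joint): how far the spring tip is pushed into the probe (m): 0 fully out, stop at 0.012. The spring needs about 1.2 N to start moving, 2.7 N at 0.006, and 4.2 N at 0.012.
- plate: grey sample plate 120 x 100 x 8 mm, fixed on a stage with base 140 x 120 mm and sloping 0.35 rad (20 degrees); origin at its underside's centre, 50 mm above the bench. z is the normal of its top face, x runs up the slope, y level. Three square 16 mm copper pads in a row near the lower edge; four screw heads 4 mm high at the corners.
- spot (a point): centre of the round copper pad (18 mm diameter, with a thin copper ring of 42 mm diameter around it) on the plate's top face, 22 mm up the slope from the plate's centre; axes as the plate's.
- jar: small glass sample jar with a white cap, 44 mm diameter, 55 mm high, loose, standing on the bench; origin at the centre of its underside. To be left alone.
- tape: roll of clear tape, 68 mm outside diameter, 19 mm high, loose, lying flat; origin at the centre of its underside. To be left alone.
- driver: screwdriver with a black handle, 150 mm long, loose, lying on the bench. To be left alone.
Mind the look-alikes: they are no part of the job. Several things look just like the stand: the one meant starts farthest to the robot's right.

How it is judged:
By the outcome, as a careful person would: the job done as asked, in the order asked, and still so for the second after the job is handed in, while the arm keeps its last pose, push and grip.
It also fails if it takes over 53 s, if anything falls off the work surface, if the arm or the gripper's body presses on something with over 40 N, if the wrist force passes 120 N, or if a joint passes its speed limit or range.

### The arm

A 7-joint arm with a two-finger parallel gripper is mounted at the origin on the work surface. World frame = base frame: x ahead of the robot, y to its left, z up, the work surface at z = 0. Lengths are in mm, angles in rad, forces in N, time in s.
With the tool pointing down it reaches from about 425 to 1025 mm from the base axis. Payload 9.4 kg.
Tool frame: the origin (TCP) lies midway between the tips of the shut fingers; the grasp point (between the pads) lies 19 mm behind it; z points along the fingers, y is the direction in which the jaws open and shut (so a half turn about z gives the same grasp; the last joint's range is limited). The gripper opens to 85 mm and grips with 20 to 120 N. Pads are 22 mm wide; open, the fingers measure 114 mm over their backs; the gripper's body (76 mm by 85 mm) begins 54 mm behind the grasp point. The pads swing forward as they close: fully open they stand 13 mm farther back than shut.
Start: joints at [1.203, 0.599, -0.003, 1.599, 0.002, 0.943, -0.08], TCP at [207.86, -694.563, 206.375] pointing down, gripper open.
Joint ranges: [-2.57, 2.57], [-0.35, 1.97], [-1.29, 1.29], [0.11, 2.56], [-1.05, 4.19], [0.11, 1.86], [-2.63, 2.63]. Speed limits (rad/s): [2.22, 2.22, 3.01, 3.01, 3.14, 3.14, 3.14].

### API

Orientations are given as a unit quaternion [w, x, y, z].
In Python, from station import telemetry, vision, job_done gives the robot as it stands.
- The arm moves only by the shell command python3 -m jog 'ROWS' [FORCE]. ROWS is JSON, a list of rows, each a list of 3 entries, a list of its own where there are three numbers: the turn, a rotation vector about the tool's x, y, z in degrees, then the shift along the tool's x, y, z in m, then the finger opening in m, from 0 to 0.0854. A call has exactly 5 rows; each row shifts and turns the commanded pose from where the row before left it, along the tool's axes as they then stand; what a row does not reach is not made up. A row lasts 1/10 s, in which the tool goes at most 50 mm and 8.59 degrees, less where a joint would pass 70% of its speed; a pose out of reach is approached as far as the arm can. A call with a gripper value outside its range is refused whole. The fingers move at their own pace and stop on an object; FORCE is the grip in N (left out, the last holds). Time passes only in rows, so rows that do not move let the fingers close, or fill a call up. It gives the time, the measured TCP pose, the force and the opening at its end, in the units of the state.
- telemetry.state(): the state, without advancing time (a new reading comes with each control period).
- vision.snapshot(name): name is "scene" or "top"; returns a dict with "pixels" (384x512x3 uint8, red, green, blue), "camera_matrix" (3x3 intrinsics, pixels), "world_to_cam" (4x4, takes a point from world to camera coordinates). Camera axes: x right, y up, looking along -z (the intrinsics and any distortion apply to the point x, -y, -z); pixel columns grow to the right and rows downward; lengths in mm; the calibration is good to about 2 mm. A picture is of the moment at which its call begins. There is no depth.
- job_done(): hands the job in, once; it reports no verdict.
Trained networks look in a picture, given as the dict that the camera call returned (one of the last four; its "shot" number tells which), for a name from the list of things; names that differ only in an ending like _2 or _b are one class to them, and where a whole thing is asked for, a point or a joint stands for the part that bears it (a point fixed in the world has none). Each returns a list of dicts, best first, with "conf" (0 to 1); they miss things now and then, are a little off and sometimes report something else, mostly with a low value. They report only what shows in the picture. A call takes as long as a camera call. They do not tell look-alikes from the thing itself.
- vision.look_for(picture, query): "at" ([row, column] in pixels, amid what is visible of it).
- vision.tip_of(picture, query): "at" ([row, column] in pixels: a listed point, or the origin of a listed thing).
The state is a dict: "time": time; "joint_pos": joint angles; "joint_velocities": joint speeds; "tau": joint torques, N m; "tool_pos": TCP position; "tool_rot": TCP orientation; "ft_force": force on the tool from outside, world axes, zero at the start; "wrist_torque": the same for the moment, N m; "width": finger opening in mm.
Only numpy, scipy, OpenCV 4.12 (cv2) and the standard library are available. Lean on these libraries where they do the work, as an engineer would, in place of code of your own. Each camera call takes 0.05 s, during which the arm holds its last target.

## Working session

There is one attempt and no reset: what is moved stays moved. The work goes in short steps, Python scripts to look and compute and a shell command to move; the robot and the scene stay as the last step left them, time stands still between calls to the robot, and variables do not carry over. Pictures are saved under pics/ and viewed, and the job is handed in when it is done.

```bash
ls; mkdir -p pics; python3 - <<'E'
from station import telemetry, vision
import cv2, json, numpy as np
s=telemetry.state(); print({k:s[k] for k in s if k!='tau'})
for n in("scene","top"):
    p=vision.snapshot(n)
    cv2.imwrite(f"pics/{n}0.png",p["pixels"][:,:,::-1])
    print(n,p.keys(),p["camera_matrix"],p["world_to_cam"])
    np.savez(f"{n}0.npz",**{k:p[k] for k in("pixels","camera_matrix","world_to_cam")})
    for q in("unit","selector_grip","stand","probe","probe_grip","probe_tip","plate","spot","jar","tape","driver"):
        print(n,q,[(np.round(d["at"],1).tolist(),round(d["conf"],2)) for d in vision.tip_of(p,q)])
E
```

```text
pics
{'time': 0.0, 'joint_pos': array([ 1.20331774,  0.60016178, -0.00256324,  1.60013963,  0.00175521,
        0.942896  , -0.07982437]), 'joint_velocities': array([-0.00167862, -0.00036237, -0.00037775, -0.00132856,  0.00123995,
       -0.00049748,  0.0003231 ]), 'tool_pos': array([ 207.71164208, -694.06588165,  205.48672261]), 'tool_rot': array([-7.84222451e-04,  9.89447501e-01,  1.44889615e-01, -1.64858926e-04]), 'ft_force': array([ 0.78149669, -0.33146621,  0.38466236]), 'wrist_torque': array([-0.01784944,  0.00554858, -0.00922654]), 'width': 85.76477368583723}
scene dict_keys(['pixels', 'camera_matrix', 'world_to_cam', 'shot']) [[435.15066155   0.         259.32342327]
 [  0.         435.15066155 195.56827138]
 [  0.           0.           1.        ]] [[ 8.26202803e-01  5.63184564e-01  1.45627978e-02 -4.57437211e+02]
 [-3.96770283e-01  5.63329769e-01  7.24729545e-01  1.59340951e+02]
 [ 3.99952835e-01 -6.04551667e-01  6.88879533e-01 -1.38926318e+03]
 [ 0.00000000e+00  0.00000000e+00  0.00000000e+00  1.00000000e+00]]
scene unit [([221.8, 257.7], 0.78), ([271.2, 180.6], 0.59)]
sc
[... 641 characters left out ...]
     ]] [[-9.44878143e-03 -9.99839751e-01  1.52050048e-02 -1.10363999e+01]
 [ 9.92638465e-01 -7.54245061e-03  1.20880064e-01 -5.85380047e+02]
 [-1.20746010e-01  1.62352419e-02  9.92550663e-01 -1.27417523e+03]
 [ 0.00000000e+00  0.00000000e+00  0.00000000e+00  1.00000000e+00]]
top unit [([205.9, 261.5], 0.86)]
top selector_grip []
top stand [([281.7, 314.5], 0.98), ([225.7, 345.2], 0.82)]
top probe [([223.2, 150.1], 0.73), ([227.0, 348.5], 0.47)]
top probe_grip [([228.5, 355.4], 0.45)]
top probe_tip [([226.7, 344.1], 0.19)]
top plate [([226.2, 151.4], 0.66)]
top spot [([216.3, 152.2], 0.93)]
top jar [([128.7, 199.0], 0.55)]
top tape [([126.7, 310.7], 0.77)]
top driver [([131.7, 261.0], 0.55)]
```

View pics/scene0.png

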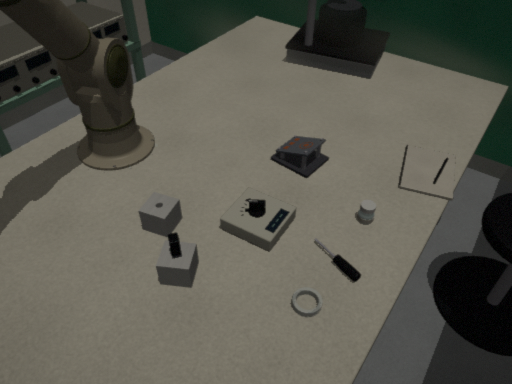

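View pics/top0.png

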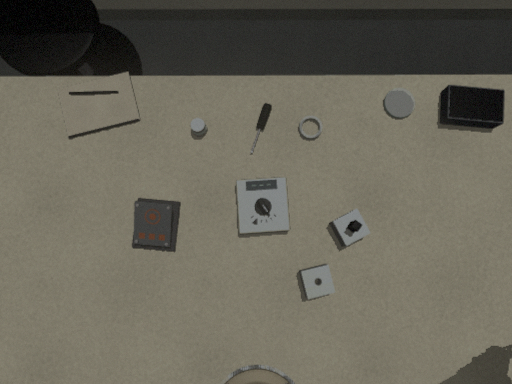

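The scene view shows the unit at about (218,258), stands at (214,161) and (263,179, holding the probe), and the plate at (150,303). The top view shows stand candidates at (282,315), which is empty, and (226,345), which holds the probe. The second has the more negative y, so it is farthest right and is the one meant. I'll confirm that in an enlarged crop and then measure.

```bash
cat > h.py <<'E'
import numpy as np, cv2
from scipy.optimize import least_squares
from scipy.spatial.transform import Rotation as R
def ray(c,at):
    K=c["camera_matrix"];T=c["world_to_cam"]
    d=np.array([(at[1]-K[0,2])/K[0,0],-(at[0]-K[1,2])/K[1,1],-1.])
    o=-T[:3,:3].T@T[:3,3]; return o,T[:3,:3].T@d
def onz(c,at,z):
    o,d=ray(c,at); return o+d*(z-o[2])/d[2]
def proj(c,P):
    P=np.atleast_2d(P);K=c["camera_matrix"];T=c["world_to_cam"]
    q=P@T[:3,:3].T+T[:3,3]; u=K[0,0]*q[:,0]/-q[:,2]+K[0,2]; v=K[1,1]*-q[:,1]/-q[:,2]+K[1,2]
    return np.c_[v,u]
def tri(cs,ats):
    A=np.zeros((3,3));b=np.zeros(3)
    for c,a in zip(cs,ats):
        o,d=ray(c,a);d/=np.linalg.norm(d);M=np.eye(3)-np.outer(d,d);A+=M;b+=M@o
    X=np.linalg.solve(A,b); return X,[np.linalg.norm(proj(c,X)[0]-a) for c,a in zip(cs,ats)]
def pose():
    from station import telemetry
    s=telemetry.state(); q=s["tool_rot"]; return s["tool_pos"],R.from_quat([q[1],q[2],q[3],q[0]]),s
def crop(c,r,cc,h,k,name):
    im=c["pixels"][max(r-h,0):r+h,max(cc-h,0):cc+h,::-1]; cv2.imwrite(name,cv2.resize(np.clip(im.astype(float)*1.6,0,255).astype(np.uint8),None,fx=k,fy=k,interpolation=cv2.INTER_CUBIC))
E
python3 - <<'E'
from h import *
S=dict(np.load("scene0.npz"));T=dict(np.load("top0.npz"))
print("spot",tri([S,T],[(144.3,306.3),(216.3,152.2)]))
print("unit origin z0",onz(S,(221.8,257.7),0),onz(T,(205.9,261.5),0))
print("stand0",[onz(S,a,0) for a in((270.6,180.2),(225.2,163.2))],[onz(T,a,0) for a in((225.7,345.2),(281.7,314.5))])
print("plate",tri([S,T],[(147.5,302.3),(226.2,151.4)]))
print("pgrip",tri([S,T],[(245.2,175),(228.5,355.4)]))
ims=[]
def c(c_,r,cc,h=32,k=8):
    im=c_["pixels"][r-h:r+h,cc-h:cc+h,::-1].astype(float)*1.7
    return cv2.resize(np.clip(im,0,255).astype(np.uint8),(290,290),interpolation=cv2.INTER_CUBIC)
row1=np.hstack([c(T,206,262),c(T,240,340,50),]); row2=np.hstack([c(S,215,258,40),c(S,255,175,45)])
r3=np.vstack([c(T,224,156),c(S,150,302)])
cv2.imwrite("pics/c0.png",cv2.resize(np.hstack([np.vstack([row1,row2]),r3]),(798,532)))
E
```

```text
spot (array([530.92862324, 277.95688029,  65.74319952]), [np.float64(0.5368089235518002), np.float64(0.596797710971385)])
unit origin z0 [ 5.57862008e+02 -1.38308180e+01 -1.13686838e-13] [561.91640346 -17.12703697   0.        ]
stand0 [array([ 496.309664  , -251.26875429,    0.        ]), array([ 361.37229868, -166.61714991,    0.        ])] [array([ 503.78137457, -253.30258071,    0.        ]), array([ 348.61200071, -162.73447849,    0.        ])]
plate (array([509.40069181, 288.00034965,  37.53865524]), [np.float64(1.8243235537019105), np.float64(2.0406112545372745)])
pgrip (array([ 494.16737049, -257.41170065,   98.11895777]), [np.float64(2.26519805007932), np.float64(1.9212533747078708)])
```

View pics/c0.png

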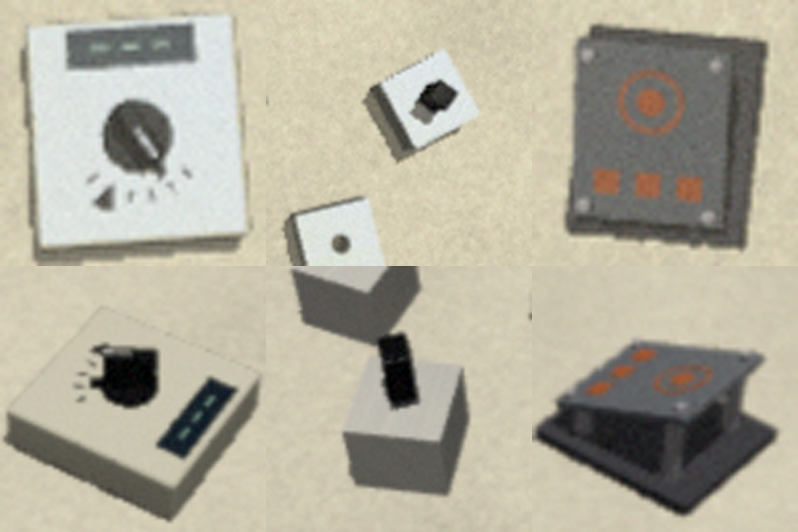

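The stands: (282,315) is the empty look-alike, and (226,345) is farthest right and visibly holds the probe in the crop, so that is the one. The knob pointer sits at about the second tick; the triangle is fifth from the right, at the lower left of the fan. Next I'll fit poses precisely.

```bash
cat > fit.py <<'E'
from h import *
S=dict(np.load("scene0.npz"));T=dict(np.load("top0.npz"))
def quad(c,seed_rc,tol,win):
    g=cv2.resize(cv2.GaussianBlur(c["pixels"][:,:,::-1],(3,3),0),None,fx=4,fy=4,interpolation=cv2.INTER_CUBIC)
    m=np.zeros((g.shape[0]+2,g.shape[1]+2),np.uint8)
    cv2.floodFill(g,m,(int(seed_rc[1]*4),int(seed_rc[0]*4)),0,(tol,)*3,(tol,)*3,cv2.FLOODFILL_MASK_ONLY|cv2.FLOODFILL_FIXED_RANGE|(255<<8))
    m=m[1:-1,1:-1]
    m=cv2.morphologyEx(m,cv2.MORPH_OPEN,np.ones((9,9)))
    cn=max(cv2.findContours(m,cv2.RETR_EXTERNAL,cv2.CHAIN_APPROX_NONE)[0],key=cv2.contourArea)
    h=cv2.convexHull(cn)
    for e in np.linspace(.02,.15,30):
        a=cv2.approxPolyDP(h,e*cv2.arcLength(h,True),True)
        if len(a)<=4: break
    a=a[:,0].astype(float)
    # refine: fit lines to contour pts near each side
    pts=h[:,0].astype(float); pts=cn[:,0].astype(float); L=[]
    for i in range(len(a)):
        p,q=a[i],a[(i+1)%len(a)];d=(q-p);l=np.linalg.norm(d);d/=l
        t=(pts-p)@d; n=np.abs((pts-p)@[-d[1],d[0]]); s=pts[(t>.12*l)&(t<.88*l)&(n<5)]
        vx,vy,x,y=cv2.fitLine(s.astype(np.float32),cv2.DIST_HUBER,0,.01,.01).ravel(); L.append((np.array([x,y]),np.array([vx,vy])))
    out=[]
    for i in range(len(L)):
        (p,d),(q,e)=L[i-1],L[i]; t=np.linalg.solve(np.c_[d,-e],q-p); out.append(p+t[0]*d)
    o=(np.array(out)-1.5)/4
    return o[:,::-1],cv2.contourArea(cn)/16
def show(name,c,q): print(name,np.round(q,1).tolist())
def fitbox(obs,zt,lx,ly,x0):
    # obs: list (cam,quad) of top face corners at height zt
    cor=np.array([[1,1],[1,-1],[-1,-1],[-1,1]])*[lx/2,ly/2]
    def res(x,full=False):
        c,s=np.cos(x[2]),np.sin(x[2]); P=np.c_[cor@np.array([[c,s],[-s,c]])+x[:2],np.full(4,zt)]; r=[]
        for cam,q in obs:
            p=proj(cam,P)
            from scipy.spatial.distance import cdist
            j=cdist(p,q).argmin(1); r.append((p-q[j]).ravel())
        return np.concatenate(r)
    f=least_squares(res,x0,loss='soft_l1'); return f.x,np.round(res(f.x),1)
E
python3 - <<'E'
from fit import *
from itertools import product
for n,seeds,zt,lx,ly,x0 in (("unit",{0:(232,232),1:(225,250)},45,150,140,(560,-15,0)),("stand",{0:(262,165),1:(238,340)},70,75,75,(500,-252,.4))):
    obs=[]
    for i,c in enumerate((S,T)):
        for tol in (6,10,14,18,22):
            try:
                q,a=quad(c,seeds[i],tol,0); print(n,i,tol,round(a),np.round(q,1).tolist())
            except Exception as e: print(n,i,tol,e)
E
```

```text
unit 0 6 359 [[221.0, 221.1999969482422], [244.39999389648438, 272.3999938964844], [250.0, 267.6000061035156], [228.1999969482422, 221.5]]
unit 0 10 424 [[220.5, 220.60000610351562], [243.5, 273.5], [250.39999389648438, 268.20001220703125], [228.6999969482422, 222.0]]
unit 0 14 OpenCV(4.12.0) /io/opencv/modules/imgproc/src/linefit.cpp:50: error: (-215:Assertion failed) count > 0 in function 'fitLine2D_wods'

unit 0 18 OpenCV(4.12.0) /io/opencv/modules/imgproc/src/linefit.cpp:50: error: (-215:Assertion failed) count > 0 in function 'fitLine2D_wods'

unit 0 22 OpenCV(4.12.0) /io/opencv/modules/imgproc/src/linefit.cpp:50: error: (-215:Assertion failed) count > 0 in function 'fitLine2D_wods'

unit 1 6 2008 [[177.89999389648438, 284.1000061035156], [228.1999969482422, 287.8999938964844], [231.39999389648438, 240.5], [181.39999389648438, 237.39999389648438]]
unit 1 10 2061 [[177.8000030517578, 284.29998779296875], [228.39999389648438, 288.20001220703125], [231.60000610351562, 240.3000030517578], [180.89999389648438, 237.10000610351562]]
unit 1 14 2109 [[177.10000610351562, 284.5], [228.600
[... 1145 characters left out ...]
D_wods'

stand 1 6 max() iterable argument is empty
stand 1 10 60 [[225.60000610351562, 330.3999938964844], [225.60000610351562, 333.5], [245.89999389648438, 344.70001220703125], [245.0, 341.0]]
stand 1 14 81 [[223.10000610351562, 328.79998779296875], [223.10000610351562, 332.3999938964844], [245.89999389648438, 344.79998779296875], [245.89999389648438, 340.8999938964844]]
stand 1 18 95 [[222.60000610351562, 328.20001220703125], [222.60000610351562, 332.20001220703125], [246.10000610351562, 345.1000061035156], [246.10000610351562, 340.70001220703125]]
stand 1 22 OpenCV(4.12.0) /io/opencv/modules/imgproc/src/linefit.cpp:50: error: (-215:Assertion failed) count > 0 in function 'fitLine2D_wods'
```

```bash
python3 - <<'E'
from fit import *
for tol in(8,12,16):
    for nm,c,sd in(("stand",T,(222,361)),("stand",T,(234,343)),("standS",S,(249,190)),("unitS",S,(225,240)),("plate",T,(232,150)),("standfake",T,(290,318))):
        try: q,a=quad(c,sd,tol,0); print(nm,tol,round(a),np.round(q,1).tolist())
        except Exception as e: print(nm,tol,str(e)[-60:])
q,a=quad(T,(225,250),14,0)
P=np.array([onz(T,x,45) for x in q]); print(P.round(1)); print(np.linalg.norm(P-np.roll(P,1,0),axis=1),P.mean(0))
print(fitbox([(T,q)],45,150,140,(560,-15,0)))
crop(S,255,178,32,9,"pics/s_stand.png");crop(T,228,348,26,11,"pics/t_stand.png")
E
```

```text
stand 8 704 [[208.5, 356.79998779296875], [232.39999389648438, 370.1000061035156], [243.8000030517578, 346.1000061035156], [220.89999389648438, 333.70001220703125]]
stand 8 260 [[208.8000030517578, 356.5], [185.10000610351562, 342.8999938964844], [238.3000030517578, 342.8999938964844], [221.0, 334.20001220703125]]
standS 8 15:Assertion failed) count > 0 in function 'fitLine2D_wods'

unitS 8 119637 [[92.80000305175781, 502.8999938964844], [402.0, 339.79998779296875], [314.1000061035156, 1.600000023841858], [17.600000381469727, 255.39999389648438]]
plate 8 1413 [[200.5, 135.89999389648438], [203.89999389648438, 169.5], [242.8000030517578, 169.3000030517578], [239.8000030517578, 133.5]]
standfake 8 709 [[265.29998779296875, 327.8999938964844], [291.29998779296875, 334.3999938964844], [297.1000061035156, 308.29998779296875], [271.6000061035156, 301.8999938964844]]
stand 12 730 [[208.0, 356.79998779296875], [232.5, 370.5], [244.0, 346.1000061035156], [220.89999389648438, 333.5]]
stand 12 704 [[208.5, 356.79998779296875], [232.39999389648438, 370.1000061035156], [243.8000030517578, 346.100
[... 835 characters left out ...]
2D_wods'

unitS 16 15:Assertion failed) count > 0 in function 'fitLine2D_wods'

plate 16 1883 [[197.6999969482422, 137.60000610351562], [201.5, 178.5], [249.6999969482422, 175.10000610351562], [242.6999969482422, 132.10000610351562]]
standfake 16 766 [[264.79998779296875, 328.5], [291.6000061035156, 335.29998779296875], [297.70001220703125, 308.1000061035156], [271.3999938964844, 301.3999938964844]]
[[636.8 -80.7  45. ]
 [494.7 -89.2  45. ]
 [487.   42.5  45. ]
 [627.7  50.9  45. ]]
[131.83354114 142.34214067 131.87058344 140.98871009] [561.54450527 -19.11195581  45.        ]
(array([ 5.61710766e+02, -1.91502792e+01,  7.05324221e-02]), array([-1.4, -1.9, -1.7,  1.1,  1. ,  1.9,  1.9, -1.1]))
```

View pics/s_stand.png

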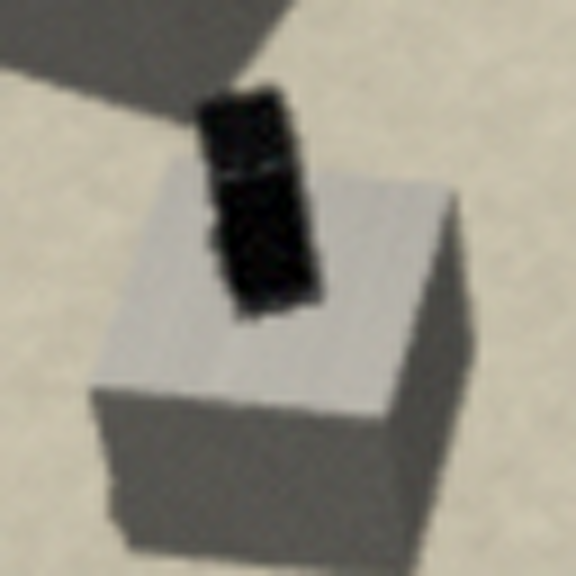

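View pics/t_stand.png

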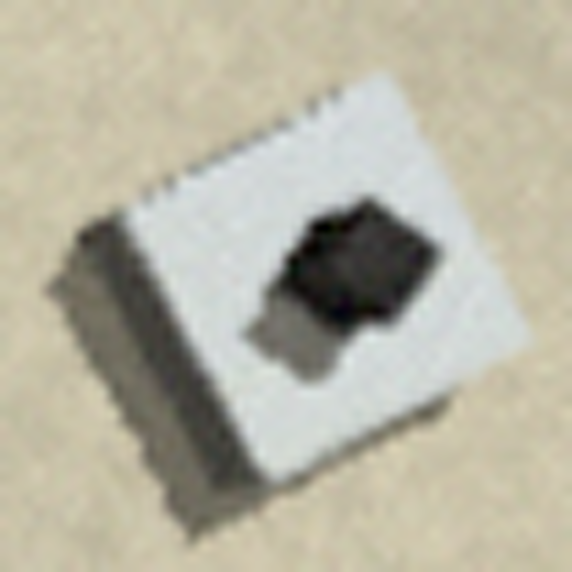

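```bash
python3 - <<'E'
from fit import *
from scipy.optimize import minimize
# stand
q,a=quad(T,(222,361),12,0); P=np.array([onz(T,x,70) for x in q]); e=np.roll(P,-1,0)-P
print("stand",P.mean(0).round(1),np.degrees(np.arctan2(e[:,1],e[:,0]))%90,np.linalg.norm(e,axis=1))
qs=np.array([[223+152/9,146+0],[223,146]])
sc=np.array([[392,95],[415,385],[188,455],[160,175]])/9.-0.5+[223,146]
P=np.array([onz(S,x,70) for x in sc]);print("standS",P.mean(0).round(1)); e=np.roll(P,-1,0)-P; print(np.degrees(np.arctan2(e[:,1],e[:,0]))%90,np.linalg.norm(e,axis=1))
q,a=quad(T,(290,318),12,0)
# plate orange
def orange(c,r0,r1,c0,c1):
    im=c["pixels"][r0:r1,c0:c1].astype(float); w=np.clip(im[:,:,0]-im[:,:,2]-25,0,None)
    b=cv2.resize(w,None,fx=4,fy=4,interpolation=cv2.INTER_CUBIC)
    m=(b>15).astype(np.uint8); n,l,st,ce=cv2.connectedComponentsWithStats(m)
    for i in range(1,n):
        if st[i,4]<40: continue
        rr,cc=np.nonzero(l==i); ww=b[rr,cc]
        print("  or",st[i,4]/16,round(((rr*ww).sum()/ww.sum()+.5)/4-.5+r0,2),round(((cc*ww).sum()/ww.sum()+.5)/4-.5+c0,2))
orange(T,195,255,125,185); print('S'); orange(S,130,175,270,335)
# handle silhouette
def mask(c,r0,r1,c0,c1):
    return c["pixels"][r0:r1,c0:c1].astype(float).mean(2)
for n,c,w in(("S",S,(230,262,165,188)),("T",T,(212,248,336,362))):
    g=mask(c,*w); print(n,np.percentile(g,[1,5,10,20,30,50]))
W={0:(225,265,160,192),1:(210,250,334,364)}
def hull(c,x,z0=70,z1=132,s=11):
    co=np.array([[1,1],[1,-1],[-1,-1],[-1,1]])*s;cc,ss=np.cos(x[2]),np.sin(x[2])
    b=co@np.array([[cc,ss],[-ss,cc]])+x[:2]
    p=proj(c,np.r_[np.c_[b,[z0]*4],np.c_[b,[z1]*4]])
    return cv2.convexHull(p[:,::-1].astype(np.float32))[:,0]
def cost(x):
    s=0
    for i,c in((0,S),(1,T)):
        r0,r1,c0,c1=W[i]; g=mask(c,*W[i]); thr=50
        ob=1/(1+np.exp((g-thr)/6))
        k=8; im=np.zeros(((r1-r0)*k,(c1-c0)*k),np.uint8)
        h=hull(c,x); h=((h-[c0,r0]+.5)*k-.5)
        cv2.fillPoly(im,[np.round(h*16).astype(np.int32)],255,shift=4)
        m=cv2.GaussianBlur(cv2.resize(im,(c1-c0,r1-r0),interpolation=cv2.INTER_AREA)/255.,(3,3),.5)
        s+=((ob-m)**2).sum()
    return s
best=min((minimize(cost,(x,y,t),method="Nelder-Mead",options=dict(initial_simplex=np.array([(x,y,t),(x+4,y,t),(x,y+4,t),(x,y,t+.3)]))) for x in(498,502) for y in(-253,-257) for t in np.arange(-.7,.8,.25)),key=lambda f:f.fun)
print("probe",best.x,np.degrees(best.x[2])%90,best.fun)
for t in np.radians(np.arange(0,90,10)): print(round(np.degrees(t)),round(minimize(lambda x:cost((x[0],x[1],t)),best.x[:2],method="Nelder-Mead").fun,1),end=' ')
E
```

```text
stand [ 498.  -257.3   70. ] [27.66521228 24.38403534 27.19823096 28.10488273] [74.41909905 73.11311601 69.68092687 72.42747377]
standS [ 500.  -256.7   70. ]
[29.36229862 26.81307062 27.64180589 28.25901993] [72.05298122 72.92895384 73.88419211 75.0889827 ]
  or 26.0 216.22 152.07
  or 24.3125 235.06 141.4
  or 24.75 235.99 151.32
  or 26.0625 236.96 161.29
S
  or 7.5625 138.89 296.4
  or 7.1875 142.81 291.23
  or 8.0625 144.6 305.72
  or 7.8125 146.94 285.74
S [  0.45         2.91666667   4.66666667  12.          37.5
 105.66666667]
T [ 13.          26.33333333  36.16666667  61.33333333  82.5
 119.83333333]
probe [ 496.66803194 -255.63038162    0.89378039] 51.20984419885105 100.02012172792786
0 171.1 10 172.7 20 163.1 30 144.6 40 120.6 50 101.4 60 116.7 70 142.3 80 161.5
```

```bash
python3 - <<'E'
from fit import *
Tc=[(235.06,141.4),(235.99,151.32),(236.96,161.29)];Sc=[(138.89,296.4),(142.81,291.23),(146.94,285.74)]
sp=tri([S,T],[(144.6,305.72),(216.22,152.07)]); print("spot",sp, "T@65",onz(T,(216.22,152.07),65.06),"S@65",onz(S,(144.6,305.72),65.06))
# model fit: spot xy, yaw, d(row distance below spot), pitch s
def mod(x):
    X=np.array([np.cos(x[2])*np.cos(.35),np.sin(x[2])*np.cos(.35),np.sin(.35)]);Y=np.array([-np.sin(x[2]),np.cos(x[2]),0])
    o=np.array([x[0],x[1],65.06]); return np.array([o]+[o-x[3]*X+k*x[4]*Y for k in(1,0,-1)])
r=lambda x:np.r_[(proj(T,mod(x))-[(216.22,152.07)]+0 if 0 else (proj(T,mod(x))-np.array([(216.22,152.07)]+Tc))).ravel(),(proj(S,mod(x))-np.array([(144.6,305.72)]+Sc[:])).ravel()]
for s in(1,-1):
    Sc2=Sc
    def rr(x): return np.r_[(proj(T,mod(x))-np.array([(216.22,152.07)]+Tc)).ravel(),(proj(S,mod(x))-np.array([(144.6,305.72)]+Sc[::s])).ravel()]
    f=least_squares(rr,(531,278,0,55,25)); print(s,f.x,f.cost,rr(f.x).round(1))
print("selgrip S",onz(S,(205.4,257.5),73))
crop(T,206,262,24,12,"pics/t_knob.png");crop(S,210,256,24,12,"pics/s_knob.png")
a=cv2.imread("pics/t_knob.png");b=cv2.imread("pics/s_knob.png");cv2.imwrite("pics/knob.png",cv2.resize(np.hstack([a,b]),(800,400)))
# current selector angle hypotheses: project pointer line for each position
for ang in np.arange(6)*.35:
    phi=.06+np.pi+.875-ang
    ax=np.array([556.5,-19.4]); print(round(ang,2),proj(T,[[*ax,83],[*(ax+21*np.array([np.cos(phi),np.sin(phi)])),83]]).round(1).tolist(),proj(S,[[*ax,83],[*(ax+21*np.array([np.cos(phi),np.sin(phi)])),83]]).round(1).tolist())
E
```

```text
spot (array([530.332858  , 277.91578942,  64.57633332]), [np.float64(0.16804958245135063), np.float64(0.18685623425872833)]) T@65 [529.88036598 277.51774792  65.06      ] S@65 [530.97194887 277.71520146  65.06      ]
1 [ 5.30424370e+02  2.77555482e+02 -9.95645238e-02  5.60344894e+01
  2.70886983e+01] 0.09826676517735866 [-0.2 -0.  -0.1 -0.1 -0.1 -0.  -0.1 -0.  -0.  -0.2 -0.  -0.1 -0.  -0.2
 -0.1 -0.1]
-1 [ 5.29970570e+02  2.80118463e+02 -3.29120617e-02  5.51362830e+01
  1.09455346e+01] 122.09914368113594 [-0.  -1.   0.7  6.2 -0.2  0.3 -1.  -5.6 -0.5  0.1 -5.7  7.1  0.1 -0.3
  5.7 -7.4]
selgrip S [563.25384443 -24.13667001  73.        ]
0.0 [[204.8, 262.9], [209.4, 269.3]] [[200.4, 256.4], [202.3, 248.5]]
0.35 [[204.8, 262.9], [211.3, 267.3]] [[200.4, 256.4], [200.3, 248.1]]
0.7 [[204.8, 262.9], [212.4, 264.8]] [[200.4, 256.4], [198.3, 248.7]]
1.05 [[204.8, 262.9], [212.6, 262.0]] [[200.4, 256.4], [196.6, 250.2]]
1.4 [[204.8, 262.9], [211.8, 259.4]] [[200.4, 256.4], [195.4, 252.4]]
1.75 [[204.8, 262.9], [210.2, 257.2]] [[200.4, 256.4], [194.8, 255.2]]
```

View pics/knob.png

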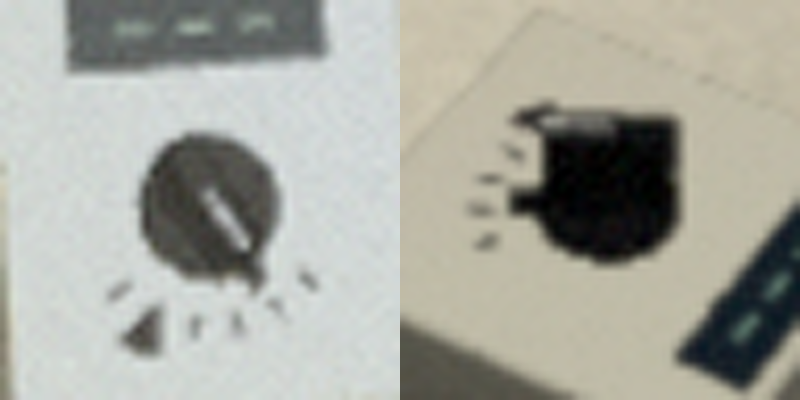

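Both views agree on the spot: (530.4, 277.6, 65.1), with plate yaw −0.10. Its height matches the expected 65.06. In the knob crop the white pointer line runs from (205,262.8) to (212,268), which fits position 2 (0.35), so it needs about 60° clockwise. I'll start the approach, turning the tool to match the bar.

```bash
python3 -m jog '[[[0,0,-8.4],[0,0,0],0.06],[[0,0,-8.4],[0,0,0],0.06],[[0,0,0],[0.037,-0.0205,0],0.06],[[0,0,0],[0.037,-0.0205,0],0.06],[[0,0,0],[0.037,-0.0205,0],0.06]]' 30; python3 - <<'E'
from h import *
p,r,s=pose(); print(p,r.as_matrix().round(4).tolist(),s["joint_pos"].round(3),s["width"])
E
```

```text
time: 1.7
tool_pos: [266.8, -580.9, 206.3]
tool_rot: [0.0, 0.958, 0.287, 0.0]
ft_force: [1.9, 0.2, 0.2]
width: 60.1
[ 266.83819811 -580.86627371  206.26408213] [[0.8347, 0.5506, 0.0002], [0.5506, -0.8347, -0.0], [0.0002, 0.0001, -1.0]] [ 1.115  0.497 -0.094  1.802  0.059  0.845  0.005] 60.064462757334915
```

```bash
for i in 1 2; do python3 -m jog '[[[0,0,0],[0.0367,-0.0206,0],0.06],[[0,0,0],[0.0367,-0.0206,0],0.06],[[0,0,0],[0.0367,-0.0206,0],0.06],[[0,0,0],[0.0367,-0.0206,0],0.06],[[0,0,0],[0.0367,-0.0206,0],0.06]]'; done; python3 -m jog '[[[0,0,0],[0.0367,-0.0206,0.01],0.06],[[0,0,0],[0.0367,-0.0206,0.01],0.06],[[0,0,0],[0.0367,-0.0206,0.01],0.06],[[0,0,0],[0.0367,-0.0206,0.01],0.06],[[0,0,0],[0.0367,-0.0206,0.01],0.06]]'; python3 - <<'E'
from h import *
from station import vision
p,r,s=pose(); print(p,r.as_matrix().round(4).tolist(),s["joint_pos"].round(3),s["width"])
a=vision.snapshot("top");b=vision.snapshot("scene")
crop(a,206,262,30,13,"pics/k1a.png");crop(b,205,256,30,13,"pics/k1b.png")
cv2.imwrite("pics/k1.png",cv2.resize(np.hstack([cv2.imread("pics/k1a.png"),cv2.imread("pics/k1b.png")]),(800,400)))
E
```

```text
time: 2.2
tool_pos: [363.5, -393.5, 206.6]
tool_rot: [0.0, 0.958, 0.288, 0.0]
ft_force: [0.3, -0.6, -0.6]
width: 60.2
time: 2.7
tool_pos: [459.8, -206.3, 206.7]
tool_rot: [0.0, 0.958, 0.288, 0.0]
ft_force: [0.9, -0.6, 0.8]
width: 60.0
time: 3.2
tool_pos: [556.3, -19.2, 156.2]
tool_rot: [0.0, 0.958, 0.288, 0.0]
ft_force: [0.1, -0.8, 0.0]
width: 60.0
[556.25766394 -19.17637946 156.16888546] [[0.8343, 0.5512, 0.0006], [0.5512, -0.8343, -0.0001], [0.0004, 0.0004, -1.0]] [ 0.046  0.467 -0.158  2.03   0.118  0.652 -1.177] 60.02874459903
```

View pics/k1.png

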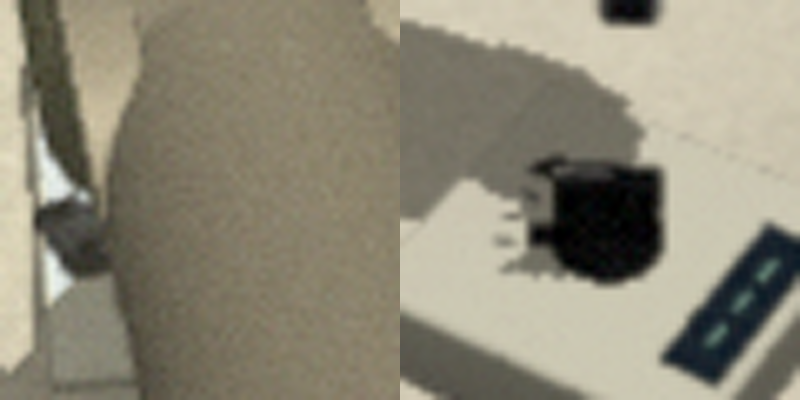

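Top view: the arm covers the knob. Scene view: the knob, still in position 2, is at about (205,256), with nothing near the gripper's path. Descending to grip height and closing.

```bash
python3 -m jog '[[[0,0,0],[0,0,0.025],0.06],[[0,0,0],[0,0,0.025],0.055],[[0,0,0],[0,0,0.025],0.05],[[0,0,0],[0,0,0.015],0.05],[[0,0,0],[0,0,0.009],0.05]]'; python3 -m jog '[[[0,0,0],[0,0,0],0.03],[[0,0,0],[0,0,0],0.008],[[0,0,0],[0,0,0],0.008],[[0,0,0],[0,0,0],0.008],[[0,0,0],[0,0,0],0.008]]' 30;  python3 - <<'E'
from h import *
from station import vision
p,r,s=pose(); print(p,s["ft_force"],s["wrist_torque"],s["width"])
b=vision.snapshot("scene")
crop(b,200,256,35,10,"pics/k2.png")
E
```

```text
time: 3.8
tool_pos: [554.9, -21.1, 56.2]
tool_rot: [-0.0, 0.958, 0.288, -0.001]
ft_force: [-0.8, 0.9, 0.5]
width: 50.0
time: 4.3
tool_pos: [556.0, -20.7, 58.4]
tool_rot: [0.0, 0.958, 0.288, 0.001]
ft_force: [-1.3, 0.3, 7.9]
width: 8.5
[555.99620266 -20.70868149  58.42027833] [-1.31060906  0.28011994  7.91302775] [ 0.10870941  0.30517287 -0.01083873] 8.512030149506304
```

View pics/k2.png

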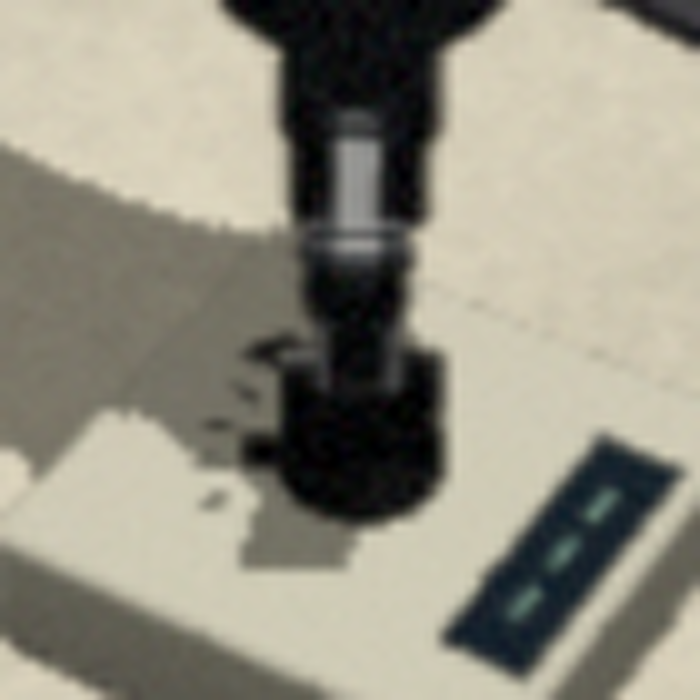

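The width reads 8.5 mm, not 14, and there is an 8 N upward force. The finger tips are probably touching the skirt. I'll reopen, raise 5 mm and grip again.

```bash
python3 -m jog '[[[0,0,0],[0,0,0],0.03],[[0,0,0],[0,0,0],0.03],[[0,0,0],[0,0,-0.003],0.03],[[0,0,0],[0,0,-0.002],0.03],[[0,0,0],[0,0,0],0.03]]' ; python3 -m jog '[[[0,0,0],[0,0,0],0.0],[[0,0,0],[0,0,0],0.0],[[0,0,0],[0,0,0],0.0],[[0,0,0],[0,0,0],0.0],[[0,0,0],[0,0,0],0.0]]' 30;  python3 - <<'E'
from h import *
p,r,s=pose(); print(p,s["ft_force"],s["wrist_torque"],s["width"],s["joint_pos"].round(3),s["joint_velocities"].round(3))
E
```

```text
time: 4.85
tool_pos: [555.6, -20.7, 62.7]
tool_rot: [0.0, 0.958, 0.288, 0.0]
ft_force: [0.1, 0.1, -0.2]
width: 30.1
time: 5.35
tool_pos: [555.4, -20.7, 62.3]
tool_rot: [-0.0, 0.958, 0.288, -0.0]
ft_force: [-0.2, -0.5, 0.6]
width: 0.2
[555.39400466 -20.7203179   62.28364293] [-0.24269556 -0.54595847  0.58686387] [ 0.03265681  0.01113032 -0.00936382] 0.17713080667469136 [ 0.019  0.607 -0.122  2.1    0.162  0.444 -1.214] [ 0.001  0.001 -0.002 -0.002  0.    -0.001 -0.001]
```

```bash
python3 - <<'E'
from h import *
from station import vision
p,r,s=pose(); print(p)
b=vision.snapshot("scene");a=vision.snapshot("top")
print(proj(b,[p,p-r.apply([0,0,19])]),proj(a,p), vision.tip_of(b,"selector_grip"))
crop(b,200,256,30,10,"pics/k3.png")
cv2.imwrite("pics/k3t.png",a["pixels"][:,:,::-1])
E
```

```text
[555.39400466 -20.7203179   62.28364293]
[[206.35465194 255.67082245]
 [201.02939788 255.73767487]] [[205.97346323 263.21607477]] [{'at': [204.3, 261.2], 'conf': 0.81}, {'at': [222.9, 259.4], 'conf': 0.16}]
```

View pics/k3.png

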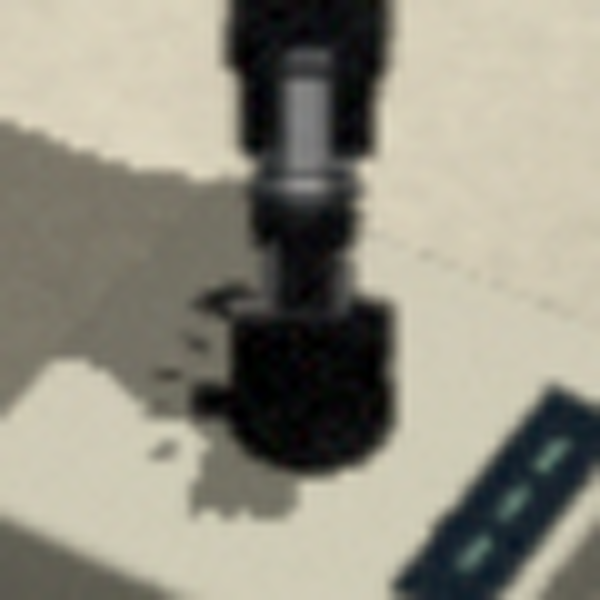

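View pics/k3t.png

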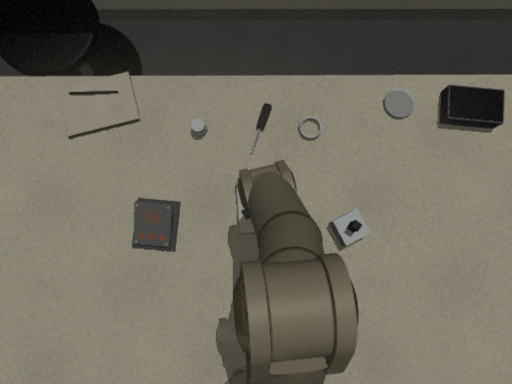

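```bash
python3 - <<'E'
from h import *
from station import vision
p,r,s=pose(); b=vision.snapshot("scene"); np.savez("k3.npz",**{k:b[k] for k in("pixels","camera_matrix","world_to_cam")})
print("k1 tip",proj(b,[556.26,-19.18,156.2]))
d=np.array([.56,-.83])
ax=np.array([556.5,-19.4])
print("skirt front bottom/top",proj(b,[[*(ax+23*d),45],[*(ax+23*d),53],[*(ax+7*d),83],[*(ax-7*d),83],[*(ax+7*d),53]]))
im=b["pixels"][165:235,215:300,::-1].astype(float)
im=255*np.clip(im/255,0,1)**0.4
cv2.imwrite("pics/k3g.png",cv2.resize(im.astype(np.uint8),None,fx=9,fy=8.5,interpolation=cv2.INTER_NEAREST))
E
```

```text
k1 tip [[178.52441053 256.67293821]]
skirt front bottom/top [[217.43520727 256.16551369]
 [215.25467185 256.19573151]
 [202.36453133 256.3741871 ]
 [198.4917825  256.42770484]
 [210.73599811 256.25817872]]
```

View pics/k3g.png

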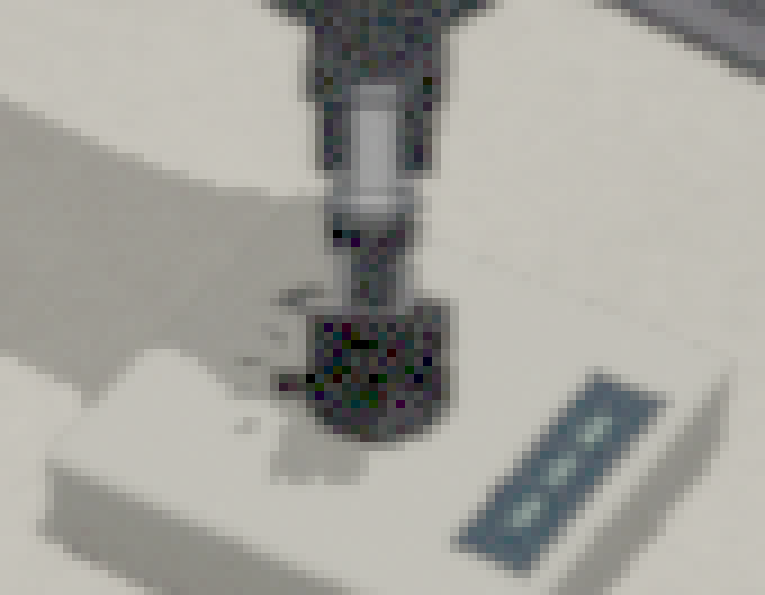

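The fingers closed on nothing, and the pictures suggest their tips are near or behind the bar top. Before retrying I'll raise the tool and compare the gripper in the image with where the pose says it should be.

```bash
python3 -m jog '[[[0,0,0],[0,0,-0.02],0.0],[[0,0,0],[0,0,-0.02],0.0],[[0,0,0],[0,0,-0.02],0.0],[[0,0,0],[0,0,-0.02],0],[[0,0,0],[0,0,0],0]]' ; python3 - <<'E'
from h import *
from station import vision
p,r,s=pose(); b=vision.snapshot("scene"); print(p,s["width"])
print(proj(b,[p,p-r.apply([0,0,19]),p-r.apply([0,0,73])]))
k=10;r0,c0=140,225
im=(255*np.clip(b["pixels"][r0:r0+60,c0:c0+70,::-1]/255.,0,1)**0.5).astype(np.uint8)
im=cv2.resize(im,None,fx=k,fy=k,interpolation=cv2.INTER_CUBIC)
for q,col in zip(proj(b,[p,p-r.apply([0,0,19]),p-r.apply([0,0,73])]),((0,0,255),(0,255,0),(255,0,0))):
    cv2.circle(im,(int((q[1]-c0+.5)*k),int((q[0]-r0+.5)*k)),4,col,-1)
cv2.imwrite("pics/g1.png",im)
E
```

```text
time: 6.05
tool_pos: [556.8, -20.7, 144.7]
tool_rot: [0.001, 0.958, 0.288, 0.002]
ft_force: [0.7, 0.3, 0.3]
width: -0.1
[556.76590104 -20.72237883 144.7135838 ] -0.14172196908601395
[[182.51106453 256.43494407]
 [176.58091708 256.48772512]
 [158.88468135 256.64522978]]
```

View pics/g1.png

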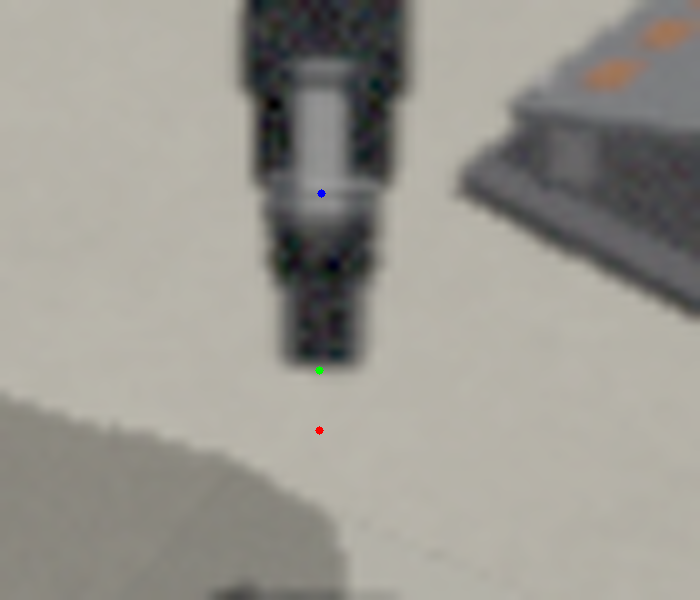

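The closed finger tips show at about (176.5,256.8), while the reported TCP projects to (182.5,256.4). The real tips are therefore about 20–25 mm higher than reported. That also explains the fingers closing on top of the bar (top at z 83). I'll correct for the offset and approach again in careful steps.

```bash
python3 -m jog '[[[0,0,0],[0,0,0.005],0.06],[[0,0,0],[0,0,0.02],0.06],[[0,0,0],[0,0,0.03],0.06],[[0,0,0],[0,0,0.02],0.06],[[0,0,0],[0,0,0.01],0.06]]' 25; python3 -m jog '[[[0,0,0],[0,0,0.006],0.06],[[0,0,0],[0,0,0.006],0.06],[[0,0,0],[0,0,0.005],0.06],[[0,0,0],[0,0,0.005],0.06],[[0,0,0],[0,0,0],0.06]]'; python3 - <<'E'
from h import *
from station import vision
p,r,s=pose(); b=vision.snapshot("scene"); print(p,s["ft_force"],s["width"])
T=dict(np.load("top0.npz")); print("skirt T",onz(T,(206.1,262.7),50))
k=10;r0,c0=160,220
im=(255*np.clip(b["pixels"][r0:r0+60,c0:c0+75,::-1]/255.,0,1)**0.5).astype(np.uint8)
im=cv2.resize(im,None,fx=k,fy=k,interpolation=cv2.INTER_CUBIC)
cv2.imwrite("pics/g2.png",im)
E
```

```text
time: 6.6
tool_pos: [553.7, -20.7, 54.4]
tool_rot: [-0.001, 0.958, 0.288, -0.002]
ft_force: [-1.0, 0.4, -0.0]
width: 59.8
time: 7.1
tool_pos: [555.4, -20.7, 35.2]
tool_rot: [-0.0, 0.958, 0.288, -0.0]
ft_force: [-0.8, -0.4, -0.1]
width: 60.0
[555.37384375 -20.7451642   35.16212278] [-0.75511208 -0.38005976 -0.10900034] 59.96201777039206
skirt T [556.29573918 -19.55899754  50.        ]
```

View pics/g2.png

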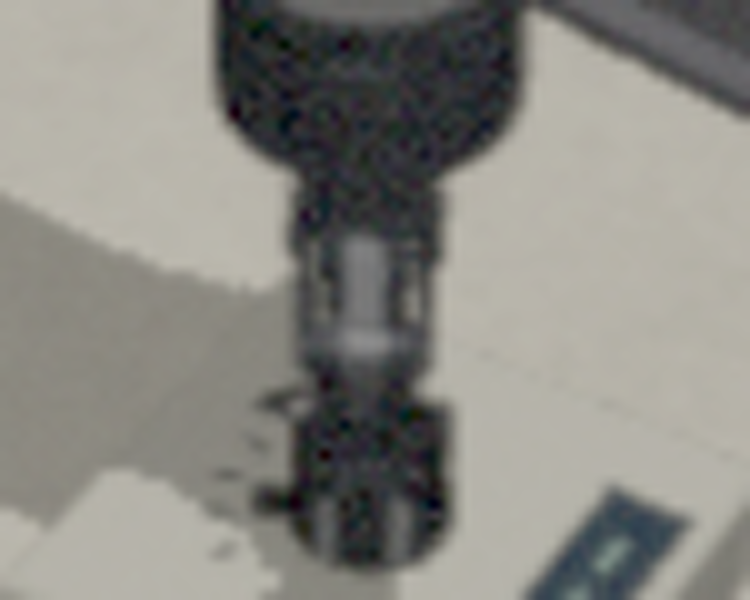

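The near finger tip now shows in front of the knob at about (216,256). I'll raise 4 mm to clear the skirt while the pads swing forward, then close.

```bash
python3 -m jog '[[[0,0,0],[0,0.0,-0.004],0.04],[[0,0,0],[0,0,0],0.02],[[0,0,0],[0,0,0],0.005],[[0,0,0],[0,0,0],0.005],[[0,0,0],[0,0,0],0.005]]' 25; python3 - <<'E'
from h import *
p,r,s=pose(); print(p,s["ft_force"],s["wrist_torque"],s["width"])
E
```

```text
time: 7.65
tool_pos: [555.3, -20.4, 39.9]
tool_rot: [-0.0, 0.958, 0.288, 0.0]
ft_force: [-1.4, 2.4, 8.4]
width: 13.1
[555.34893941 -20.35002748  39.89963843] [-1.44602257  2.37144862  8.38198051] [0.25808272 0.41672086 0.00825535] 13.123221142981857
```

```bash
for i in 1 2; do python3 -m jog '[[[0,0,6],[0,0,0],0.005],[[0,0,6],[0,0,0],0.005],[[0,0,6],[0,0,0],0.005],[[0,0,6],[0,0,0],0.005],[[0,0,6],[0,0,0],0.005]]'; done; python3 - <<'E'
from h import *
from station import vision
p,r,s=pose(); print(p,s["ft_force"],s["wrist_torque"],s["width"],s["joint_pos"].round(3)); m=r.as_matrix(); print(np.degrees(np.arctan2(m[1,0],m[0,0])))
b=vision.snapshot("scene")
im=(255*np.clip(b["pixels"][160:220,220:295,::-1]/255.,0,1)**0.5).astype(np.uint8)
cv2.imwrite("pics/g3.png",cv2.resize(im,None,fx=10,fy=10,interpolation=cv2.INTER_CUBIC))
E
```

```text
time: 8.15
tool_pos: [555.1, -19.6, 39.9]
tool_rot: [-0.001, 1.0, 0.029, -0.0]
ft_force: [-2.6, 4.4, 7.3]
width: 13.5
time: 8.65
tool_pos: [555.2, -18.9, 39.9]
tool_rot: [-0.001, 0.973, -0.231, -0.0]
ft_force: [-1.2, 5.5, 7.9]
width: 13.4
[555.20769948 -18.89103495  39.90943918] [-1.22685824  5.53359687  7.89348799] [1.24053514 0.55706019 0.07158589] 13.387658575144938 [-0.163  0.648  0.142  2.123 -0.234  0.385 -1.869]
-26.68944180228437
```

View pics/g3.png

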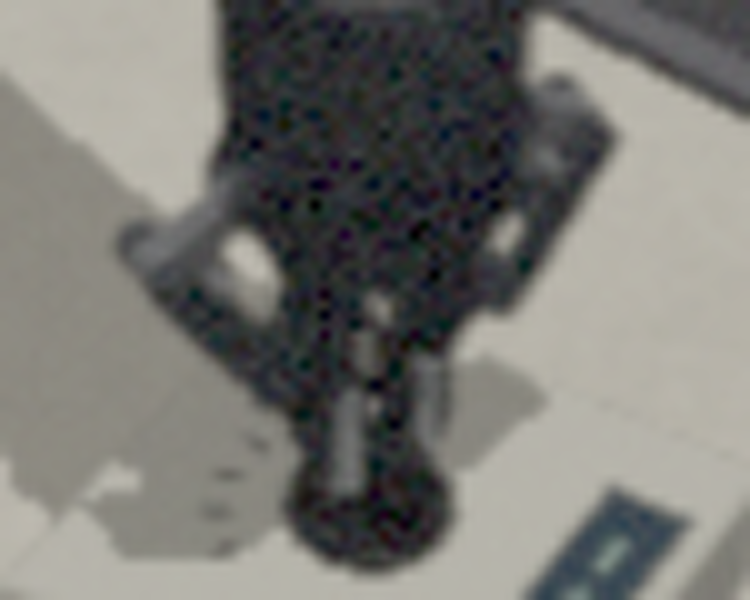

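The fingers straddle the bar and have turned it to world yaw −26.7°. Release, rise and check the pointer.

```bash
python3 -m jog '[[[0,0,0],[0,0,0],0.03],[[0,0,0],[0,0,0],0.045],[[0,0,0],[0,0,-0.01],0.05],[[0,0,0],[0,0,-0.03],0.05],[[0,0,0],[0,0,-0.04],0.05]]'; python3 -m jog '[[[0,0,0],[0,0,-0.03],0.05],[[0,0,-8],[-0.02,0.045,0],0.05],[[0,0,-8],[-0.02,0.045,0],0.05],[[0,0,-8],[-0.02,0.045,0],0.05],[[0,0,-8],[-0.02,0.045,0],0.05]]'; python3 - <<'E'
from h import *
from station import vision
p,r,s=pose(); print(p,s["joint_pos"].round(3)); m=r.as_matrix(); print(np.degrees(np.arctan2(m[1,0],m[0,0])))
b=vision.snapshot("scene");a=vision.snapshot("top")
f=lambda c,r,cc,h:cv2.resize((255*np.clip(c["pixels"][r-h:r+h,cc-h:cc+h,::-1]/255.,0,1)**0.6).astype(np.uint8),(400,400),interpolation=cv2.INTER_CUBIC)
cv2.imwrite("pics/g4.png",np.hstack([f(a,206,262,25),f(b,208,256,25)]))
E
```

```text
time: 9.2
tool_pos: [554.3, -21.2, 119.4]
tool_rot: [0.001, 0.973, -0.23, -0.002]
ft_force: [0.7, -0.2, -0.3]
width: 50.0
time: 9.7
tool_pos: [432.4, -173.9, 150.1]
tool_rot: [0.0, 0.999, 0.051, 0.0]
ft_force: [2.0, -0.9, -1.0]
width: 50.3
[ 432.42113738 -173.92972208  150.14545519] [ 0.227  0.381  0.044  2.237 -0.032  0.524 -1.172]
5.881430225982547
```

View pics/g4.png

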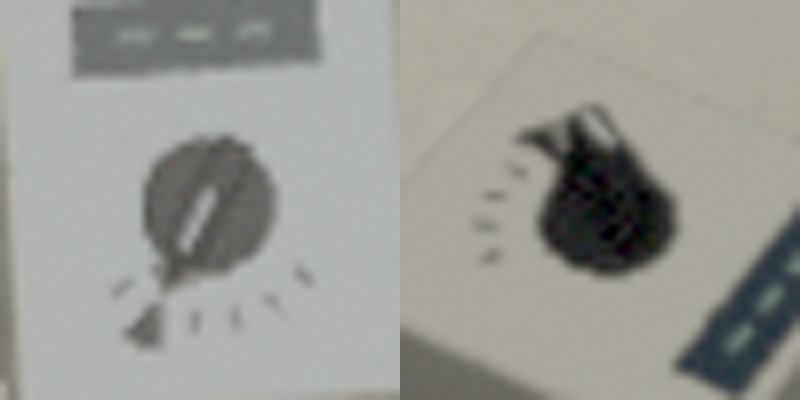

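The knob's white line now runs from (204,263) to (211,259.6), pointing at the triangle. The model for 1.40 predicts (204.8,262.9) to (211.8,259.4), so the knob is set. Next, over to the probe.

```bash
python3 -m jog '[[[0,0,-7.55],[0,0,0],0.05],[[0,0,-7.55],[0,0,0],0.05],[[0,0,-7.55],[0,0,0],0.05],[[0,0,-7.55],[0,0,0],0.05],[[0,0,-7.55],[0,0,0],0.05]]'; python3 -m jog '[[[0,0,-7.55],[0,0,0],0.05],[[0,0,0],[-0.0058,0.0257,0],0.05],[[0,0,0],[-0.0058,0.0257,0],0.05],[[0,0,0],[-0.0058,0.0257,0],0.05],[[0,0,0],[-0.0058,0.0257,0],0.05]]'; python3 - <<'E'
from h import *
from station import vision
p,r,s=pose(); m=r.as_matrix(); print(p,np.degrees(np.arctan2(m[1,0],m[0,0])),"rem tool",r.inv().apply(np.array([498,-256.3,66])-p).round(1))
b=vision.snapshot("scene");a=vision.snapshot("top")
g=r.apply([0,1,0])
print(proj(b,[p,p+25*g,p-25*g]))
f=lambda c,r,cc,h:cv2.resize((255*np.clip(c["pixels"][r-h:r+h,cc-h:cc+h,::-1]/255.,0,1)**0.6).astype(np.uint8),(400,400),interpolation=cv2.INTER_CUBIC)
cv2.imwrite("pics/p1.png",np.hstack([f(a,220,340,40),f(b,235,180,40)]))
E
```

```text
time: 10.3
tool_pos: [434.5, -173.1, 149.9]
tool_rot: [0.0, 0.929, 0.37, 0.0]
ft_force: [0.4, -0.1, 0.5]
width: 49.8
time: 10.8
tool_pos: [499.9, -257.0, 150.0]
tool_rot: [0.0, 0.904, 0.428, -0.0]
ft_force: [0.1, -0.5, 0.2]
width: 50.0
[ 499.91271811 -256.99349465  149.95257928] 50.707240902053364 rem tool [-0.6 -2.  84. ]
[[230.68614358 171.90630405]
 [239.25424814 173.61675837]
 [222.43110074 170.25834636]]
```

View pics/p1.png

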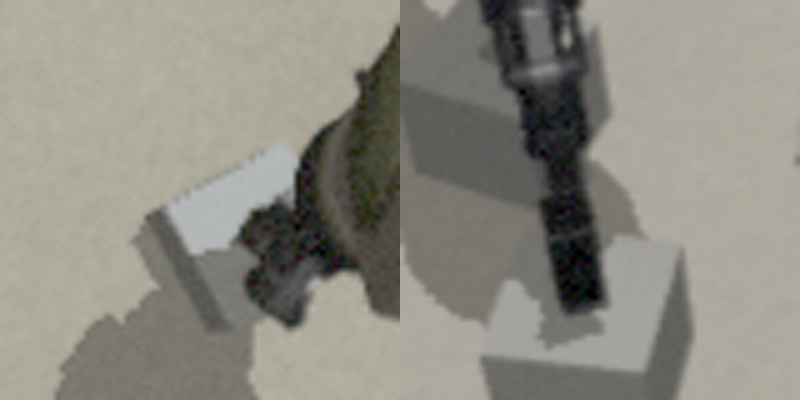

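Finger and handle line up in the scene view: finger near (231,172), handle near (245,175). Descending.

```bash
python3 -m jog '[[[0,0,0],[-0.0005,-0.002,0.025],0.05],[[0,0,0],[0,0,0.025],0.05],[[0,0,0],[0,0,0.02],0.05],[[0,0,0],[0,0,0.01],0.05],[[0,0,0],[0,0,0.004],0.05]]'; python3 - <<'E'
from h import *
from station import vision
p,r,s=pose(); print(p,s["ft_force"])
b=vision.snapshot("scene");a=vision.snapshot("top")
f=lambda c,r,cc,h:cv2.resize((255*np.clip(c["pixels"][r-h:r+h,cc-h:cc+h,::-1]/255.,0,1)**0.5).astype(np.uint8),(400,400),interpolation=cv2.INTER_CUBIC)
cv2.imwrite("pics/p2.png",np.hstack([f(a,225,342,28),f(b,247,176,28)]))
E
```

```text
time: 11.4
tool_pos: [496.9, -254.6, 64.8]
tool_rot: [-0.0, 0.903, 0.429, -0.001]
ft_force: [-0.2, -0.7, -0.2]
width: 50.1
[ 496.9341961  -254.59987778   64.80170984] [-0.2139313  -0.66584496 -0.18532428]
```

View pics/p2.png

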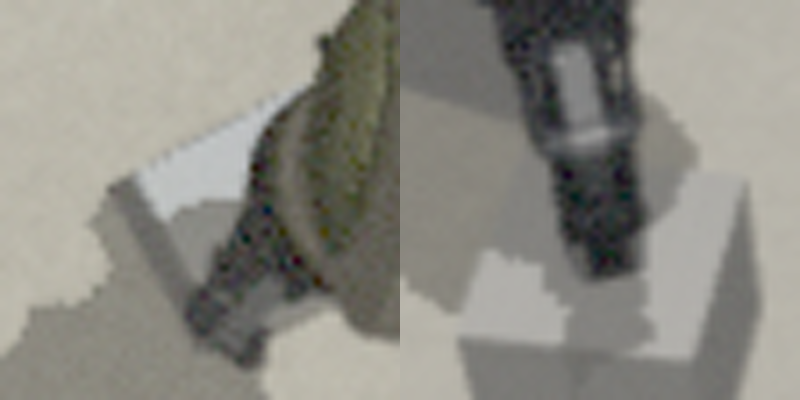

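The near finger is in front of the handle with its tip at about (257,176), above the stand top. Closing.

```bash
python3 -m jog '[[[0,0,0],[0,0,0],0.035],[[0,0,0],[0,0,0],0.025],[[0,0,0],[0,0,0],0.01],[[0,0,0],[0,0,0],0.01],[[0,0,0],[0,0,0],0.01]]' 50; python3 -m jog '[[[0,0,0],[0,0,0],0.01],[[0,0,0],[0,0,-0.005],0.01],[[0,0,0],[0,0,-0.015],0.01],[[0,0,0],[0,0,-0.03],0.01],[[0,0,0],[0,0,-0.03],0.01]]' 50;  python3 - <<'E'
from h import *
from station import vision
p,r,s=pose(); print(p,s["ft_force"],s["width"],s["joint_pos"].round(2))
b=vision.snapshot("scene")
cv2.imwrite("pics/p3.png",cv2.resize((255*np.clip(b["pixels"][195:275,140:220,::-1]/255.,0,1)**0.5).astype(np.uint8),None,fx=7,fy=7,interpolation=cv2.INTER_CUBIC))
E
```

```text
time: 12.0
tool_pos: [497.8, -255.3, 66.3]
tool_rot: [0.001, 0.904, 0.429, 0.0]
ft_force: [-0.6, 1.1, 7.2]
width: 21.8
time: 12.5
tool_pos: [497.0, -255.0, 146.1]
tool_rot: [-0.001, 0.903, 0.429, -0.0]
ft_force: [-0.1, -0.7, -0.4]
width: 21.6
[ 496.95294639 -254.95960134  146.13788644] [-0.07705906 -0.72977083 -0.38563747] 21.634906494511227 [ 0.5   0.49 -0.18  2.03  0.14  0.64 -0.46]
```

View pics/p3.png

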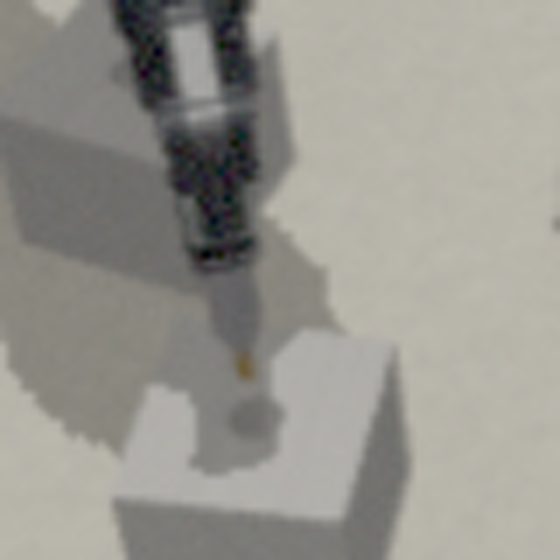

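The probe is gripped (width 21.7 mm) and clear of the stand, with its brass tip at about (248,175) in the scene view. I'll lift further and carry it over to the plate.

```bash
python3 -m jog '[[[0,0,0],[0,0,-0.02],0.01],[[0,0,0],[0,0,-0.02],0.01],[[0,0,0],[0.0172,-0.0143,-0.02],0.01],[[0,0,0],[0.0344,-0.0286,0],0.01],[[0,0,0],[0.0344,-0.0286,0],0.01]]'; python3 -m jog '[[[0,0,0],[0.0344,-0.0286,0],0.01],[[0,0,0],[0.0344,-0.0286,0],0.01],[[0,0,0],[0.0344,-0.0286,0],0.01],[[0,0,0],[0.0344,-0.0286,0],0.01],[[0,0,0],[0.0344,-0.0286,0],0.01]]'; python3 -m jog '[[[0,0,0],[0.0344,-0.0286,0],0.01],[[0,0,0],[0.0344,-0.0286,0],0.01],[[0,0,0],[0.0344,-0.0286,0],0.01],[[0,0,0],[0.0344,-0.0286,0],0.01],[[0,0,0],[0.0172,-0.0143,0],0.01]]'; python3 - <<'E'
from h import *
from station import vision
p,r,s=pose(); print(p,s["ft_force"],s["width"],s["joint_pos"].round(2)); m=r.as_matrix(); print(m.round(3))
z=np.array([.3412,-.0341,-.9394]);t=r.inv().apply(z); ax=np.cross([0,0,1],t); print("tilt", np.degrees(ax/np.linalg.norm(ax)*np.arccos(t[2])))
b=vision.snapshot("scene");a=vision.snapshot("top")
tip=p+r.apply([0,0,59.3])
for c in(b,a): print(proj(c,tip),vision.tip_of(c,"probe_tip"),vision.tip_of(c,"probe_grip"))
cv2.imwrite("pics/q1.png",b["pixels"][60:210,220:390,::-1].repeat(4,0).repeat(4,1))
cv2.imwrite("pics/q1t.png",a["pixels"][:,:,::-1])
E
```

```text
time: 13.05
tool_pos: [496.4, -142.8, 206.2]
tool_rot: [0.001, 0.904, 0.428, 0.001]
ft_force: [1.5, 0.9, -0.8]
width: 21.2
time: 13.55
tool_pos: [494.0, 82.0, 205.7]
tool_rot: [0.0, 0.904, 0.429, 0.0]
ft_force: [1.2, 0.5, -0.9]
width: 21.4
time: 14.05
tool_pos: [491.7, 286.2, 205.6]
tool_rot: [-0.001, 0.903, 0.43, 0.001]
ft_force: [0.4, 0.1, -1.1]
width: 21.6
[491.73199269 286.24108104 205.58168359] [ 0.42675158  0.13519762 -1.1451145 ] 21.56407472310136 [-0.43  0.43 -0.28  1.95  0.16  0.78 -1.47]
[[ 0.63   0.777  0.   ]
 [ 0.777 -0.63   0.002]
 [ 0.002 -0.001 -1.   ]]
tilt [-16.82206564  10.91604041   0.        ]
[[115.90764353 297.9372182 ]] [] [{'at': [88.5, 301.7], 'conf': 0.66}]
[[228.90800864 141.29724845]] [] [{'at': [226.4, 132.3], 'conf': 0.38}]
```

View pics/q1.png

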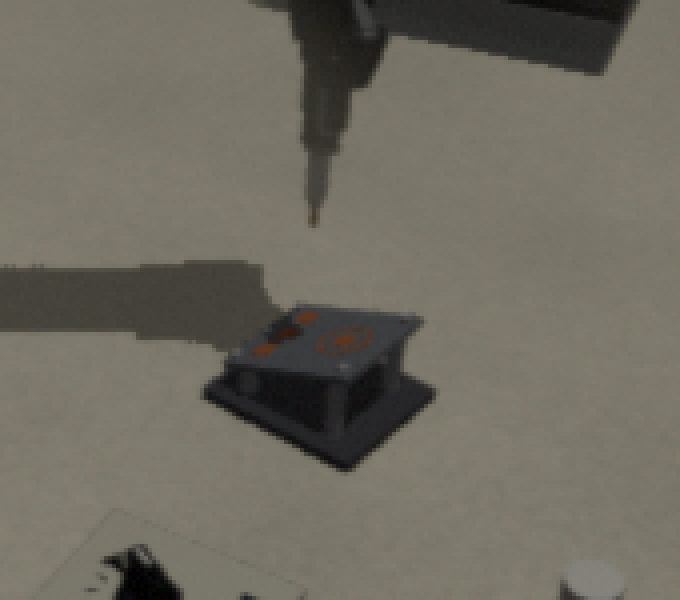

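View pics/q1t.png

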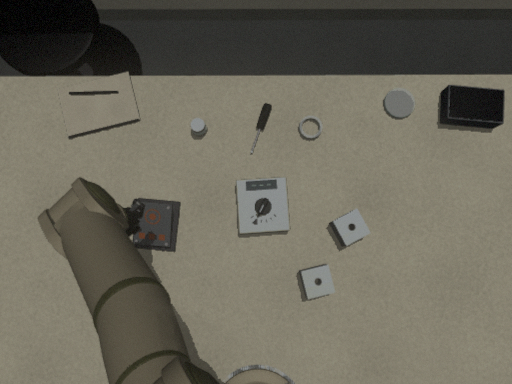

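The tip is at about (116.3,298.2) in the scene view, predicted (115.9,297.9), so the tip offset is right with the tool upright. Now tilt square to the plate and check again.

```bash
python3 -m jog '[[[-5.6,3.65,0],[0,0,0],0.01],[[-5.6,3.65,0],[0,0,0],0.01],[[-5.6,3.65,0],[0,0,0],0.01],[[0,0,0],[0,0,0],0.01],[[0,0,0],[0,0,0],0.01]]'; cat > chk.py <<'E'
from h import *
from station import vision
import sys
p,r,s=pose(); print("t",s["time"],p.round(1),s["ft_force"].round(2),s["width"].round(1),s["joint_pos"].round(2))
n=np.array([-.3412,.0341,.9394]); spot=np.array([530.4,277.6,65.06])
z=-n;t=r.inv().apply(z); ax=np.cross([0,0,1],t); print("tilt rem",np.degrees(ax).round(2))
b=vision.snapshot("scene")
A=p+r.apply([0,0,59.3]); d=22.; B=p+r.apply([0,0,59.3+d])-[0,0,-d]
B=p+r.apply([0,0,59.3+d])+[0,0,d]
Xp=np.array([np.cos(-.0996)*np.cos(.35),np.sin(-.0996)*np.cos(.35),np.sin(.35)]);Yp=np.cross(n,Xp)
for nm,q in(("toolframe",A),("worldframe",B)):
    e=q-spot; print(nm,q.round(1),"px",proj(b,q).round(1),"err plate x,y,z",[round(float(e@v),1) for v in(Xp,Yp,n)],"tool rem xyz",r.inv().apply(spot-q).round(1))
print("spot px",proj(b,spot))
r0,c0,k=int(sys.argv[2]),int(sys.argv[3]),8
im=(255*np.clip(b["pixels"][r0:r0+70,c0:c0+90,::-1]/255.,0,1)**0.5).astype(np.uint8)
im=cv2.resize(im,None,fx=k,fy=k,interpolation=cv2.INTER_CUBIC)
for q,c in((A,(0,0,255)),(B,(255,0,0)),(spot,(0,255,0))):
    u=proj(b,q)[0]; cv2.circle(im,(int((u[1]-c0+.5)*k),int((u[0]-r0+.5)*k)),3,c,1)
cv2.imwrite(sys.argv[1],im)
E
python3 chk.py pics/q2.png 90 260
```

```text
time: 14.85
tool_pos: [492.2, 281.3, 205.5]
tool_rot: [0.09, 0.89, 0.423, 0.144]
ft_force: [-0.1, -0.5, -1.2]
width: 21.5Traceback (most recent call last):
  File "chk.py", line 4, in <module>
    p,r,s=pose(); print("t",s["time"],p.round(1),s["ft_force"].round(2),s["width"].round(1),s["joint_pos"].round(2))
                                                                        ^^^^^^^^^^^^^^^^
AttributeError: 'float' object has no attribute 'round'
```

```bash
sed -i 's/s\["width"\].round(1)/round(s["width"],1)/' chk.py; python3 chk.py pics/q2.png 90 260
```

```text
t 14.85 [492.2 281.3 205.5] [-0.11 -0.52 -1.2 ] 21.5 [-0.78  0.34 -0.01  2.18  0.6   0.49 -1.99]
tilt rem [-0.26  0.47  0.  ]
toolframe [512.  279.  149.6] px [[118.4 302.8]] err plate x,y,z [11.6, -0.4, 85.8] tool rem xyz [-5.4 -9.5 85.9]
worldframe [519.3 278.2 150.9] px [[118.9 304.9]] err plate x,y,z [19.0, -0.5, 84.4] tool rem xyz [ -9.4 -15.7  84.6]
spot px [[144.55200445 305.53444742]]
```

View pics/q2.png

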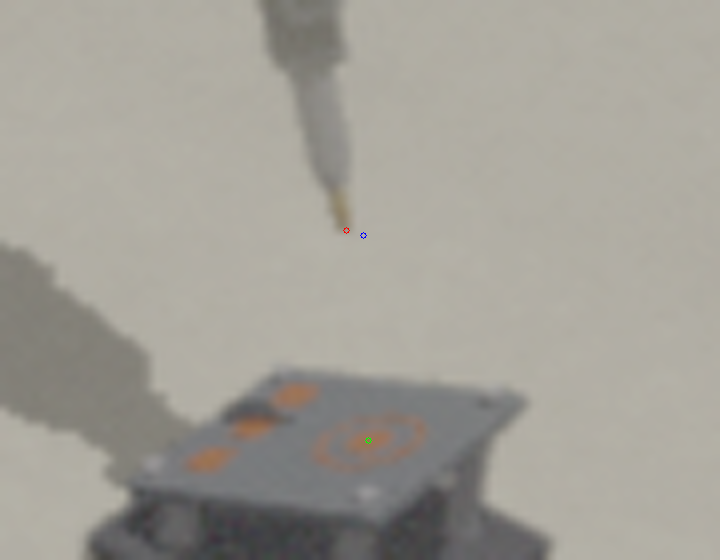

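The tip is at about (118.5,302.9) in the image, on the tool-frame prediction (red), so the offset moves with the tool. Correct laterally and approach to about 20 mm above the spot.

```bash
python3 -m jog '[[[-0.25,0.45,0],[0,0,0],0.01],[[0,0,0],[-0.0027,-0.0048,0.02],0.01],[[0,0,0],[-0.0027,-0.0047,0.02],0.01],[[0,0,0],[0,0,0.015],0.01],[[0,0,0],[0,0,0.01],0.01]]';python3 -m jog '[[[0,0,0],[0,0,0],0.01],[[0,0,0],[0,0,0],0.01],[[0,0,0],[0,0,0],0.01],[[0,0,0],[0,0,0],0.01],[[0,0,0],[0,0,0],0.01]]'; python3 chk.py pics/q3.png 100 260
```

```text
time: 15.4
tool_pos: [506.4, 279.2, 139.4]
tool_rot: [0.09, 0.89, 0.421, 0.149]
ft_force: [0.4, 0.0, -1.4]
width: 21.1
time: 15.9
tool_pos: [505.2, 281.1, 141.0]
tool_rot: [0.09, 0.89, 0.422, 0.15]
ft_force: [-0.3, 0.1, -0.9]
width: 21.4
t 15.9 [505.2 281.1 141. ] [-0.27  0.13 -0.95] 21.4 [-0.85  0.45  0.11  2.23  0.77  0.31 -2.16]
tilt rem [ 0.01 -0.07  0.  ]
toolframe [525.4 279.1  85.3] px [[138.2 304.9]] err plate x,y,z [2.2, 1.0, 20.7] tool rem xyz [-2.1 -1.3 20.7]
worldframe [533.  278.4  86.6] px [[138.8 307.1]] err plate x,y,z [9.7, 1.0, 19.4] tool rem xyz [-6.3 -7.5 19.4]
spot px [[144.55200445 305.53444742]]
```

View pics/q3.png

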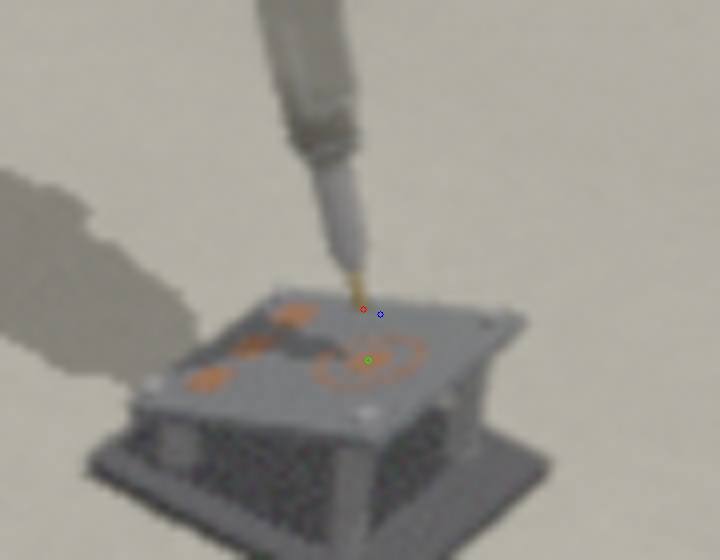

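```bash
cat >> chk.py <<'E'
for nm,L in (("shoulder",63),("handle top",125)):
    u=proj(b,A+L*(-r.apply([0,0,1])))[0]; print(nm,u.round(1),"crop px",((u[1]-c0+.5)*k).round(),((u[0]-r0+.5)*k).round())
E
python3 -m jog '[[[0,0,0],[-0.001,-0.0007,0.004],0.01],[[0,0,0],[-0.001,-0.0006,0.004],0.01],[[0,0,0],[0,0,0.004],0.01],[[0,0,0],[0,0,0.004],0.01],[[0,0,0],[0,0,0],0.01]]';python3 -m jog '[[[0,0,0],[0,0,0],0.01],[[0,0,0],[0,0,0],0.01],[[0,0,0],[0,0,0],0.01],[[0,0,0],[0,0,0],0.01],[[0,0,0],[0,0,0],0.01]]'; python3 chk.py pics/q4.png 100 260
```

```text
time: 16.45
tool_pos: [508.3, 279.5, 123.9]
tool_rot: [0.09, 0.89, 0.422, 0.149]
ft_force: [-0.6, 1.3, -0.3]
width: 21.2
time: 16.95
tool_pos: [508.4, 279.6, 124.8]
tool_rot: [0.09, 0.89, 0.422, 0.149]
ft_force: [-0.2, 0.2, -0.2]
width: 21.4
t 16.95 [508.4 279.6 124.8] [-0.15  0.19 -0.18] 21.4 [-0.87  0.49  0.16  2.24  0.81  0.26 -2.19]
tilt rem [ 0.02 -0.03  0.  ]
toolframe [528.7 277.6  69.1] px [[143.3 305.2]] err plate x,y,z [-0.2, -0.2, 4.3] tool rem xyz [0.3 0.1 4.3]
worldframe [536.2 276.8  70.4] px [[143.9 307.3]] err plate x,y,z [7.3, -0.2, 3.0] tool rem xyz [-3.9 -6.2  3. ]
spot px [[144.55200445 305.53444742]]
shoulder [123.9 300.9] crop px 331.0 195.0
handle top [103.9 296.4] crop px 296.0 36.0
```

View pics/q4.png

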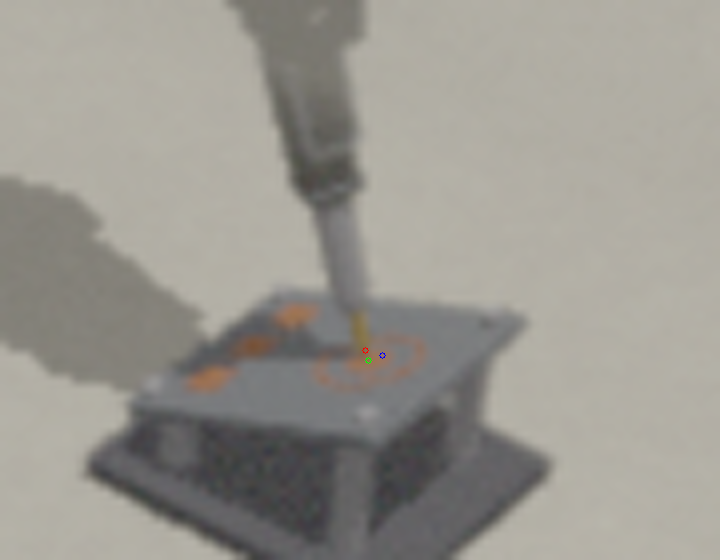

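The tip is about 4 mm above the pad at crop (360,350), and the shoulder at about (328,197) fits the predicted (331,195), so the probe is square. I'll nudge 1 mm and advance slowly while watching the force.

```bash
python3 -m jog '[[[0,0,0],[0.0012,0,0.001],0.01],[[0,0,0],[0,0,0.001],0.01],[[0,0,0],[0,0,0.001],0.01],[[0,0,0],[0,0,0],0.01],[[0,0,0],[0,0,0],0.01]]'; python3 -m jog '[[[0,0,0],[0,0,0.001],0.01],[[0,0,0],[0,0,0.001],0.01],[[0,0,0],[0,0,0.001],0.01],[[0,0,0],[0,0,0],0.01],[[0,0,0],[0,0,0],0.01]]'; python3 -m jog '[[[0,0,0],[0,0,0.0005],0.01],[[0,0,0],[0,0,0.0005],0.01],[[0,0,0],[0,0,0.0005],0.01],[[0,0,0],[0,0,0.0005],0.01],[[0,0,0],[0,0,0],0.01]]'; python3 chk.py pics/q5.png 100 260; python3 - <<'E'
from h import *
from station import vision
n=np.array([-.3412,.0341,.9394]);F=[];Z=[]
for i in range(6):
    vision.snapshot("top"); p,r,s=pose(); F.append(s["ft_force"]@n); A=p+r.apply([0,0,59.3]); Z.append((A-[530.4,277.6,65.06])@n)
print("Fn",np.round(F,2),np.mean(F),"z",np.round(Z,1))
E
```

```text
time: 17.5
tool_pos: [510.1, 280.4, 122.0]
tool_rot: [0.09, 0.89, 0.422, 0.149]
ft_force: [0.0, 0.2, -0.9]
width: 21.4
time: 18.0
tool_pos: [511.2, 280.4, 119.3]
tool_rot: [0.09, 0.89, 0.422, 0.149]
ft_force: [-0.5, 0.7, 0.7]
width: 21.4
time: 18.5
tool_pos: [511.9, 280.3, 117.3]
tool_rot: [0.09, 0.89, 0.422, 0.149]
ft_force: [-0.7, 0.7, 1.3]
width: 21.7
t 18.5 [511.9 280.3 117.3] [-0.66  0.69  1.25] 21.7 [-0.88  0.5   0.17  2.24  0.82  0.24 -2.21]
tilt rem [ 0.02 -0.02  0.  ]
toolframe [532.1 278.3  61.6] px [[145.6 306. ]] err plate x,y,z [0.4, 0.8, -3.8] tool rem xyz [-0.9  0.2 -3.8]
worldframe [539.6 277.5  63. ] px [[146.2 308.1]] err plate x,y,z [7.9, 0.8, -5.1] tool rem xyz [-5.1 -6.1 -5.1]
spot px [[144.55200445 305.53444742]]
shoulder [126.3 301.8] crop px 338.0 215.0
handle top [106.5 297.4] crop px 303.0 56.0
Fn [ 1.5   1.19  0.33  0.42  1.41 -0.15] 0.7822795779056294 z [-3.7 -3.7 -3.7 -3.7 -3.7 -3.7]
```

View pics/q5.png

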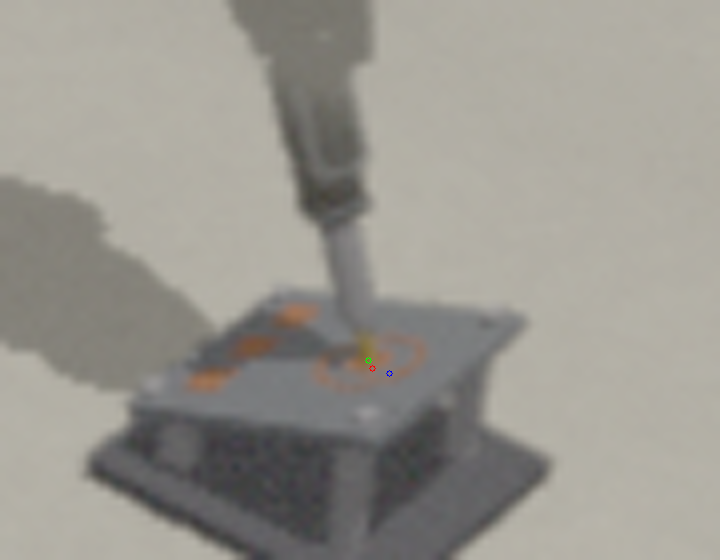

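Contact is made: the force along the normal rose from about −0.85 N (probe weight) to about +0.8 N, and the brass tip is on the pad at about (145,305.6). Advance 2.2 mm more and average the force.

```bash
python3 -m jog '[[[0,0,0],[0,0,0.0006],0.01],[[0,0,0],[0,0,0.0006],0.01],[[0,0,0],[0,0,0.0005],0.01],[[0,0,0],[0,0,0.0005],0.01],[[0,0,0],[0,0,0],0.01]]'; python3 - <<'E'
from h import *
from station import vision
n=np.array([-.3412,.0341,.9394]);F=[];Z=[]
for i in range(30):
    b=vision.snapshot("scene"); p,r,s=pose(); F.append(s["ft_force"]); A=p+r.apply([0,0,59.3]); Z.append((A-[530.4,277.6,65.06])@n)
F=np.array(F); print("F",F.mean(0),(F@n).mean(),(F@n).std()/5.5,"z",np.mean(Z),s["time"],p)
E
python3 chk.py pics/q6.png 100 260
```

```text
time: 19.35
tool_pos: [512.6, 280.2, 115.2]
tool_rot: [0.09, 0.89, 0.422, 0.149]
ft_force: [-1.6, -0.7, 1.8]
width: 21.5
F [-0.93070185  0.11718801  1.45124809] 1.6848540378371915 0.08145819006267553 z -5.951379013133944 20.85 [512.5856724  280.22198157 115.28175659]
t 20.85 [512.6 280.2 115.3] [-0.2   0.19  1.77] 21.7 [-0.88  0.51  0.18  2.24  0.82  0.23 -2.21]
tilt rem [ 0.01 -0.02  0.  ]
toolframe [532.8 278.2  59.6] px [[146.2 306.2]] err plate x,y,z [0.3, 0.8, -6.0] tool rem xyz [-0.9  0.2 -6. ]
worldframe [540.4 277.5  60.9] px [[146.9 308.3]] err plate x,y,z [7.9, 0.9, -7.3] tool rem xyz [-5.1 -6.1 -7.3]
spot px [[144.55200445 305.53444742]]
shoulder [127.  301.9] crop px 340.0 220.0
handle top [107.2 297.6] crop px 305.0 62.0
```

View pics/q6.png

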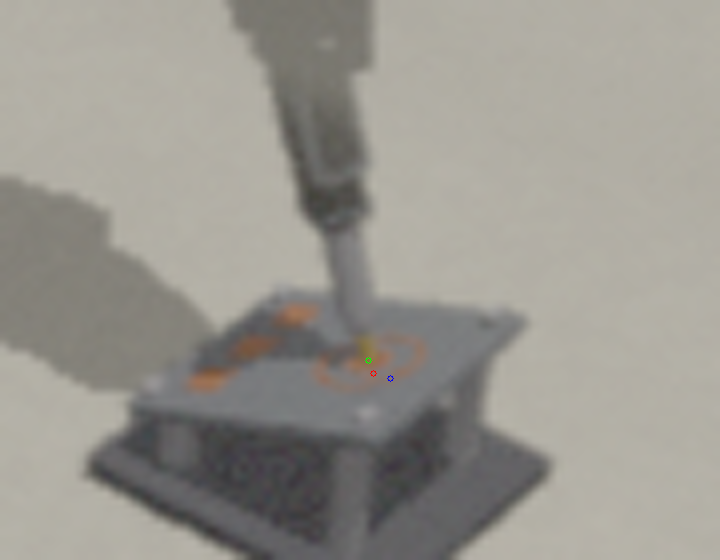

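The normal force is 1.68 N plus about 0.92 N of probe weight, so roughly 2.6 N and a plunger depth of about 5.6 mm. The pose alone gives 5.95 mm. The tip sits in the ring at about (145,305.5). One last check of the knob and steadiness, then hand in.

```bash
python3 - <<'E'
from h import *
from station import vision,job_done
a=vision.snapshot("top");p,r,s=pose(); print(p,s["width"],s["ft_force"],abs(s["joint_velocities"]).max())
cv2.imwrite("pics/f.png",cv2.resize((255*np.clip(a["pixels"][80:310,60:390,::-1]/255.,0,1)**0.7).astype(np.uint8),None,fx=2.4,fy=2.4,interpolation=cv2.INTER_CUBIC))
E
```

```text
[512.58237501 280.19956915 115.2778224 ] 21.721594294814015 [-1.04567718  0.86200496  1.27972361] 0.0032631542146813334
```

View pics/f.png

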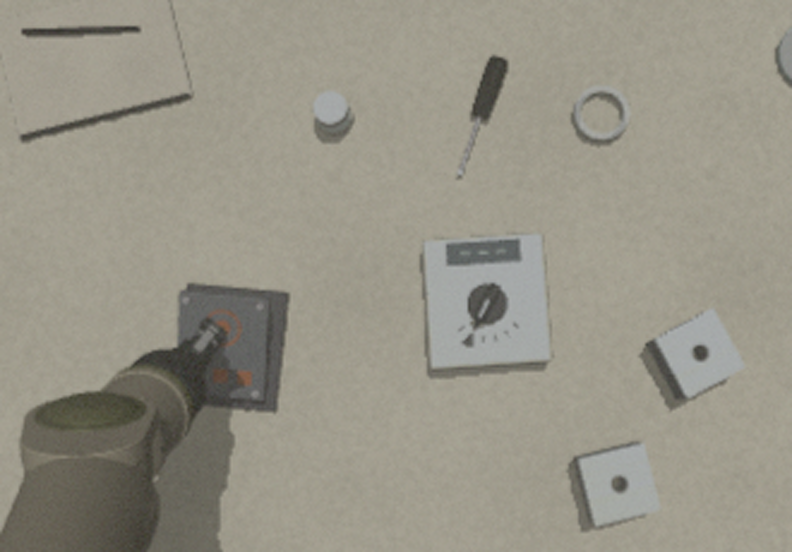

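The knob still points at the triangle (crop (468,338)). The right-hand stand is empty, the jar, tape and screwdriver have not moved, and the probe is over the ringed pad at crop (215,330). Handing in.

```bash
python3 -c "
from station import job_done
print(job_done())"
```

```text
the job is handed in; nothing more can be done
None
```

The knob is on the triangle, and the probe is pressed about halfway in on the round ringed pad, square to the plate and still held. I handed the job in at about 21 s on the robot's clock; no verdict was reported.

- **Knob:** I turned it from the second to the fifth position. After release its pointer line matched the predicted position for 1.40 within a pixel, and the last picture still shows it at the triangle.
- **Probe:** I took it from the stand farthest to the robot's right. The grip held at about 21.7 mm, with the arm still at the last check. The tool is within 0.03° of the plate's normal.
- **Press:** The measured force is about 2.6 N along the plate's normal, which means about 5.6 mm of plunger travel. The pose alone gives 5.95 mm. The tip is about 1 mm from the pad centre by pose; the picture agrees only to about 1–2 mm.
- **Left alone:** The jar, tape and screwdriver show no movement in the last top view.

**What disagreed:**
- **Finger tips vs. reported position:** The real finger tips sit about 20 mm behind the reported TCP, along the tool.
- **First knob grip:** Because of that, the fingers first closed on top of the knob's bar, with about 8 N and no movement of the knob. I measured the offset in the pictures and corrected for it, and the probe tip then landed where predicted.

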